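Hang the short pail on the drip stand

ROBOT

A 6-joint arm with a two-finger parallel gripper is mounted at the origin on the work surface. World frame = base frame: x ahead of the robot, y to its left, z up, the work surface at z = 0. Lengths are in mm, angles in rad, forces in N, time in s.
With the tool pointing down it reaches from about 350 to 775 mm from the base axis. Payload 7.3 kg.
Tool frame: the origin (TCP) lies at the very end of the fingers, on their centre line; the grasp point (between the pads) lies 19 mm behind it; z points along the fingers, y is the line along which they close (so a half turn about z gives the same grasp; the last joint's range is limited). The gripper opens to 92 mm and grips with 3 to 60 N. Pads are 19 mm wide; open, the fingers measure 130 mm over their backs; the gripper's body (75 mm by 190 mm) begins 47 mm behind the grasp point.
Start: joints at [-1.485, 0.342, 1.524, -0, 1.275, -0.146], TCP at [120.63, -510.973, 226.741] pointing down, gripper open.
Joint ranges: [-2.53, 2.53], [-0.77, 2.02], [0.04, 2.7], [-1, 4.14], [0.28, 2.66], [-3.11, 3.11]. Speed limits (rad/s): [2.57, 2.57, 3.14, 3.14, 3.14, 3.14].

INTERFACE

Orientations are given as [roll, pitch, yaw] about the fixed x, y, z axes, in that order (R = Rz(yaw) Ry(pitch) Rx(roll)).
In Python, from plant import bot gives the robot as it stands.
- The arm moves only by the tool jog_arm, never from a script. Its argument "targets" is a list of rows, each an object with "xyz": the shift along the tool's x, y, z as a fraction of full scale, a list of three; "spin": the turn about the tool's z as a fraction of full scale. In form: [{"xyz": [x, y, z], "spin": spin}, ...]. A call has exactly 10 rows; each row shifts and turns the commanded pose from where the row before left it, along the tool's axes as they then stand; what a row does not reach is not made up. Full scale, the value 1, is 80 mm for a shift and 0.1 rad for a turn. A row lasts 1/8 s, in which the tool goes at most 62.5 mm and 10.7 degrees, less where a joint would pass 70% of its speed; a pose out of reach is approached as far as the arm can. A call with a number of a shift or a turn outside -1 to 1 is refused whole. A call with a gripper value outside its range is refused whole. "gripper" is the opening in per cent of the stroke, from 0 (shut) to 100 (fully open), set as the call begins (left out, the last holds). The fingers move at their own pace and stop on an object; the grip force is fixed at half the most. Time passes only in rows, so rows that do not move let the fingers close, or fill a call up. It gives the time, the measured TCP pose, the force, the opening and the grip force at its end, in the units of the state.
- bot.get_obs(): the state, without advancing time (a new reading comes with each control period).
- bot.capture(name): name is "scene" or "top" or "wrist"; returns the picture (384x512x3 uint8, blue, green, red); there is no depth.
- bot.get_calibration(name): a dict with "vfov" (degrees; the focal length in pixels is half the picture's height over the tangent of half this angle, whatever the lens; pixels are square), "cx", "cy" (the principal point, pixels), "eye" and "rotation" of the camera in the world. Camera axes: x right, y down, z forward; pixel columns grow to the right and rows downward; lengths in mm; the calibration is good to about 2 mm. A picture is of the moment at which its call begins: read the wrist's pose just before it. get_calibration takes no time and is no camera call; for the wrist camera it gives the pose at the moment of the call.
- bot.close_job(): hands the job in; it is judged then, once.
The state is a dict: "time": time; "joint_positions": joint angles; "dq": joint speeds; "tau": joint torques, N m; "tool_pos": TCP position; "tcp_rot": TCP orientation; "contact_force": force on the tool from outside, world axes, zero at the start; "moment": the same for the moment, N m; "grip_width": finger opening in mm; "finger_force": force on a finger pad.
Only numpy, scipy, OpenCV 4.12 (cv2) and the standard library are available. Lean on these libraries where they do the work, as an engineer would, in place of code of your own. Each camera call takes 0.05 s, during which the arm holds its last target. There are 200 camera calls.

TASK

The shorter of the two steel pails has to hang on the two-pronged hook of the drip stand to drain. With the pail still standing on the bench, swing its flat-lying bail upright; then carry the pail by the bail without tipping it, lower the bail's wire into the dip of both prongs, one on each side of the blue sleeve, and let go only once it lies there, so that the pail hangs free, upright and still. Leave the taller pail, the yellow tip box, the orange tube rack and the reagent bottle where they stand.

Things in the scene. Friction and masses are not known exactly. Their poses are not given: they have to be found in the camera images.
- pail_short: Short steel pail, loose, 400-700 g, outer diameter 84 at the foot, 98 at the rim, 78 high. Origin: centre of its underside, z up. Its bail (U of dark wire 8 thick, arms 100 long from hinge axis to crossbar, 112 wide) hinges at ears on the pail's y axis, 68 above the underside; at the start it lies level towards the pail's own -x. Bail upright: crossbar 168 above the underside
- short_bail (a joint): hinge of the short pail's bail, rad: 0 lying flat (start), 1.57 upright, 3.14 flat on the other side. It turns easily (light friction) and falls back if let go well short of upright
- short_bar (a point): Middle of the short pail's bail crossbar, y along the crossbar. A blue sleeve here, 16 thick, 50 long, turns freely on the wire, so the bail can turn while the sleeve is pinched (across it, from above). At the start it lies 100 along the pail's -x from the pail's centre (51 outside the rim), 68 above the bench
- pail_tall: Tall look-alike pail, loose, not to be moved: same diameters, bail and blue sleeve, but 110 high, its hinge and flat-lying bail 100 above the bench. Too tall to hang on the hook. Origin: centre of its underside; bail lies towards its own -x
- tall_bar (a point): middle of the tall pail's bail crossbar; it lies flat, 100 above the bench
- stand: Drip stand, fixed. Origin: on the bench at the 20 mm square grey post (225 high); its prongs reach out to its own -x. A white tray (230 x 180, 14 high) lies around the foot. The two dark prongs, 10 thick, at y = +36 and -36, start at a grey crosspiece (94 wide, top 234 high) on the post, slope down to the dip, then turn up to yellow ball tips (15 thick)
- hook_dip (a point): Where the middle of the bail's crossbar lies when hung: midway between the prongs, over their dip, 203 above the bench, 115 from the post; stand's axes, crossbar along y. The yellow tips stand 25 farther out (-x), their tops 27 above this point: the crossbar comes in over them from -x with the pail below, then is lowered
- tip_box: yellow pipette tip box, 82 x 122 x 60 high, loose, bystander; origin under its centre
- tube_rack: orange tube rack, 70 x 170 x 60 high, loose, bystander; origin under its centre
- reagent: reagent bottle, 66 diameter, 130 high, loose, bystander; origin under its centre

How it is judged:
By the outcome, as a careful person would: the job done as asked, in the order asked, and still so for the second after the job is handed in, with the robot touching nothing.
It also fails if it takes over 61 s, if anything falls off the work surface, if the arm or the gripper's body presses on something with over 40 N, if the wrist force passes 120 N, or if a joint passes its speed limit or range.

## Working session

There is one attempt and no reset: what is moved stays moved. The work goes in short steps, Python scripts to look and compute and a tool call to move; the robot and the scene stay as the last step left them, time stands still between calls to the robot, and variables do not carry over. Pictures are saved under pics/ and viewed, at most 10 in all, crops included, and the job is handed in when it is done.

Besides the shell and the picture viewer there is one more tool, called after "Request:" as a command line: name --argument value ..., lists and objects as JSON in quotes. jog_arm: Moves the arm, as the interface text tells. Shift numbers are shares of 80 mm and turn numbers shares of 0.1 rad, none past 1 either way. Its arguments: {"type":"object","properties":{"targets":{"type":"array","items":{"type":"object","properties":{"xyz":{"type":"array","items":{"type":"number"}},"spin":{"type":"number"}}}},"gripper":{"type":"number"}},"required":["targets"]}

```bash
mkdir -p pics; cat > h.py <<'E'
import numpy as np, cv2
from plant import bot
def ray(c,u,v):
    f=192/np.tan(np.radians(c['vfov'])/2)
    d=np.array(c['rotation'])@np.array([(u-c['cx'])/f,(v-c['cy'])/f,1]); return np.array(c['eye'],float),d
def atz(c,u,v,z):
    e,d=ray(c,u,v); return e+d*(z-e[2])/d[2]
def pix(c,p):
    f=192/np.tan(np.radians(c['vfov'])/2)
    q=np.array(c['rotation']).T@(np.array(p,float)-np.array(c['eye'])); return c['cx']+f*q[0]/q[2],c['cy']+f*q[1]/q[2]
E
python3 - <<'E'
from h import *
for n in('scene','top'):
    c=bot.get_calibration(n);print(n,c)
    im=bot.capture(n);cv2.imwrite(f'pics/{n}0.png',im)
    cv2.imwrite(f'pics/{n}0b.png',cv2.resize(im,(800,600),interpolation=cv2.INTER_CUBIC))
print(bot.get_obs())
E
```

```text
scene {'vfov': 48.385976193831375, 'cx': 252.44918240967857, 'cy': 194.4496982452312, 'eye': array([1217.00310873,  886.93638839, 1007.88282486]), 'rotation': array([-2.26768431,  0.01515442,  2.44025344])}
top {'vfov': 55.093976172317255, 'cx': 260.2664245444617, 'cy': 193.11865720441884, 'eye': array([ 494.00480081,   74.9793447 , 1388.89379265]), 'rotation': array([-3.06976521,  0.00749014, -1.55167084])}
{'time': 0.1, 'joint_positions': array([-1.48502840e+00,  3.42660646e-01,  1.52489394e+00, -7.71405590e-06,
        1.27538086e+00, -1.45986223e-01]), 'dq': array([ 0.00051678, -0.00225346, -0.00376783,  0.00087168,  0.00035384,
        0.00155257]), 'tau': array([ 1.70973122e-03, -4.32003200e+01, -2.44694263e+01,  7.18804006e-02,
        5.25249972e-02, -5.10034954e-05]), 'tool_pos': array([ 120.58122752, -510.61062353,  226.12012204]), 'tcp_rot': array([-3.14026307e+00, -1.88036063e-04,  2.31756273e-01]), 'contact_force': array([-0.10991705,  0.39742236, -0.50776524]), 'moment': array([ 0.02156024, -0.00989405, -0.01378765]), 'finger_force': 0.0, 'grip_width': 91.65657837594294}
```

View pics/top0b.png

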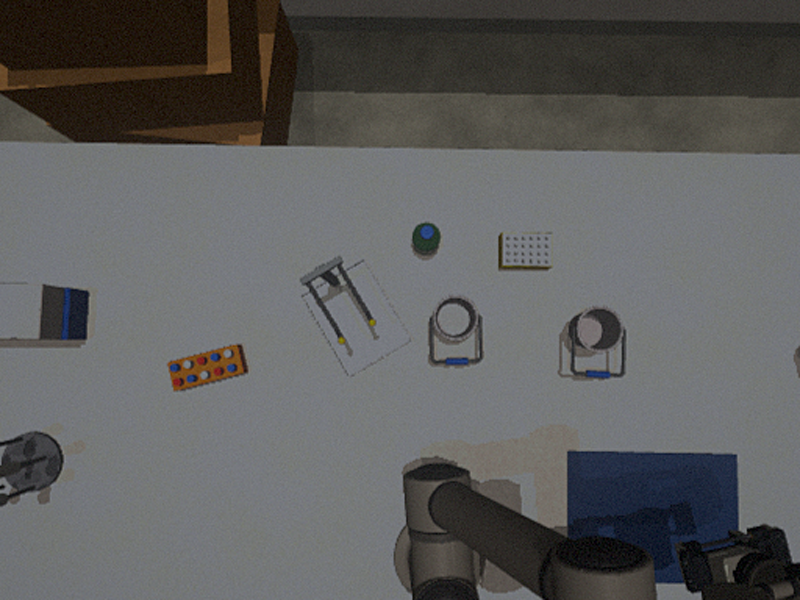

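View pics/scene0b.png

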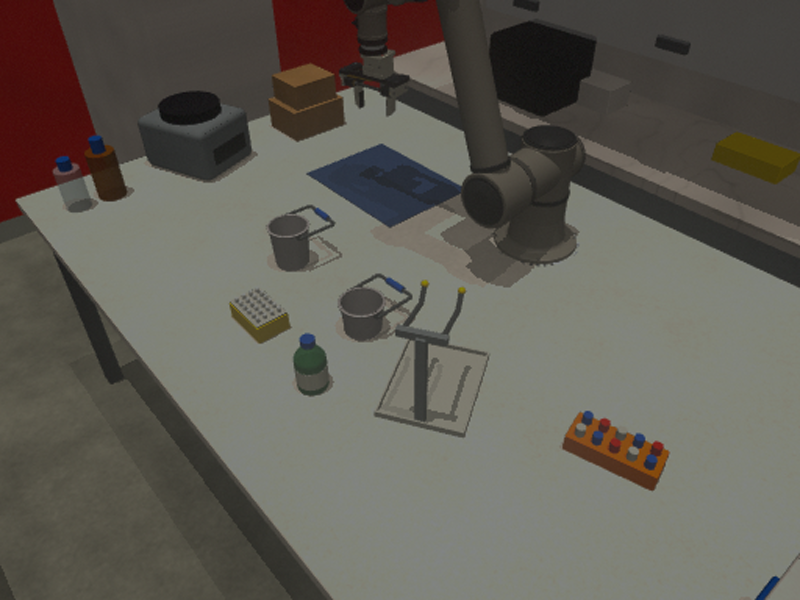

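Top view (800×600): short pail at about (456,320), its sleeve at (456,361); tall pail at (597,328), its sleeve at (597,374). The stand post is near (325,270), with tips at (341,341) and (373,322). I'll enlarge a crop next.

```bash
cat >> h.py <<'E'
from scipy.spatial.transform import Rotation as Ro
_g=bot.get_calibration
def cal(n):
    c=dict(_g(n)); r=np.array(c['rotation'])
    if r.shape==(3,): c['rotation']=Ro.from_euler('xyz',r).as_matrix()
    return c
E
python3 - <<'E'
from h import *
im=cv2.imread('pics/top0.png')[150:250,180:320]
im=cv2.convertScaleAbs(im,alpha=1.5)
im=cv2.resize(im,None,fx=5.7,fy=5.7,interpolation=cv2.INTER_CUBIC)
for k in range(0,140,20): cv2.putText(im,str(180+k),(int(k*5.7),10),0,.35,(0,0,255),1);cv2.line(im,(int(k*5.7),0),(int(k*5.7),569),(0,0,255),1)
for k in range(0,100,20): cv2.putText(im,str(150+k),(0,int(k*5.7)+10),0,.35,(0,0,255),1);cv2.line(im,(0,int(k*5.7)),(797,int(k*5.7)),(0,0,255),1)
cv2.imwrite('pics/crop1.png',im)
c=cal('top'); print(c['rotation'])
s=.64
for n,u,v,z in [('sleeve',456,361,68),('rimc',456,318,78),('tipL',341,341,222),('tipR',373,322,222),('talls',597,374,100),('bottle',427,232,130),('xpieceL',302,279,234),('xpieceR',342,260,234),('box',526,251,60)]:
    print(n,atz(c,u*s,v*s,z).round(1))
E
```

```text
[[ 0.01912378 -0.99724938  0.0716097 ]
 [-0.99978907 -0.01853757  0.00884186]
 [-0.00749007 -0.07176368 -0.99739354]]
sleeve [455.3 -28.6  68. ]
rimc [553.1 -26.5  78. ]
tipL [495.6 216.8 222. ]
tipR [535.3 152.9 222. ]
talls [ 433.5 -339.4  100. ]
bottle [740.   44.1 130. ]
xpieceL [619.1 297.7 234. ]
xpieceR [659.3 217.8 234. ]
box [ 713.  -188.7   60. ]
```

View pics/crop1.png

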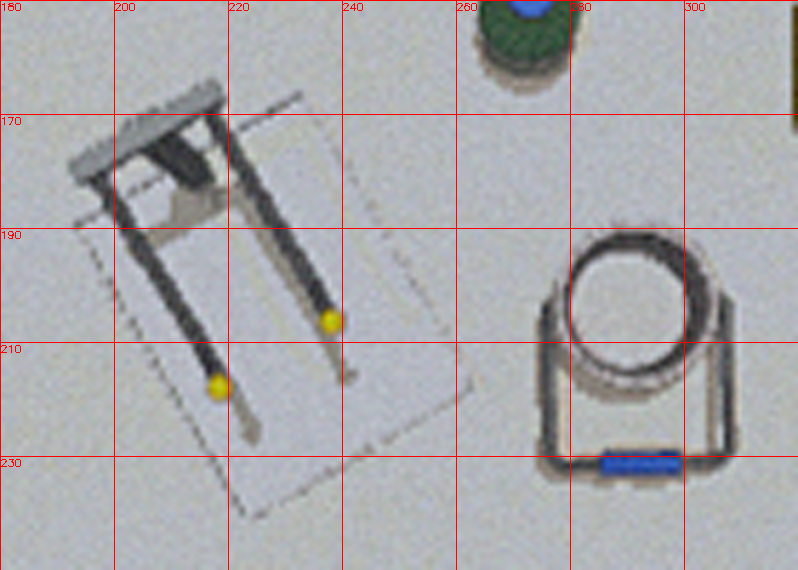

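The crop (orig px = 180+X/5.7, 150+Y/5.7) shows the short sleeve at (641,464), wire sides at X 539–735 and the rim centre near (637,310). The tips are at (219,387) and (331,321), the crosspiece ends at (72,168) and (220,92).

```bash
python3 - <<'E'
from h import *
c=cal('top')
P=lambda X,Y,z: atz(c,180+X/5.7,150+Y/5.7,z)
s=P(641,464,68);l=P(548,464,68);r=P(727,464,68);rc=P(637,310,78)
print('sleeve',s,'corners',l,r,np.linalg.norm(l-r),'rim',rc)
print('yaw from bar',np.arctan2(*( (l-r)[[1,0]]))-np.pi/2,'from centre',np.arctan2(*((rc-s)[[1,0]])), np.linalg.norm((rc-s)[:2]))
a=P(219,387,222);b=P(331,321,222);print('tips',a,b,np.linalg.norm(a-b))
d=(a-b)[:2];yaw=np.arctan2(d[1],d[0])-np.pi/2
ca=P(71,171,234);cb=P(221,93,234);print('xp',ca,cb,np.linalg.norm(ca-cb))
m=(a+b)[:2]/2;mc=(ca+cb)[:2]/2
print('yaw tips',yaw,'yaw xp',np.arctan2(*((ca-cb)[[1,0]]))-np.pi/2,'axis',np.arctan2(*((mc-m)[::-1])),np.linalg.norm(mc-m))
# scene check
c2=cal('scene')
print([np.array(pix(c2,q))/.64 for q in (a,b,s)])
ex=np.array([np.cos(.53),np.sin(.53)]);print('dip',m+25*ex)
E
```

```text
sleeve [454.01595339 -30.7934843   68.        ] corners [452.88883531  27.4066773   68.        ] [455.05757244 -84.57879626  68.        ] 112.00647173432742 rim [549.99288615 -26.26569975  78.        ]
yaw from bar 0.01936381557303224 from centre 0.0471408072050832 96.0836742383599
tips [496.69801887 216.27386326 222.        ] [534.51829463 154.9100528  222.        ] 72.08252557047389
xp [614.47286946 300.13847796 234.        ] [659.51594256 218.15427272 234.        ] 93.54297591757103
yaw tips 0.5523394382960416 yaw xp 0.5023913494931804 axis 0.5447855465054595 141.9326382988076
[array([463.46699834, 289.99307218]), array([426.50031736, 283.02346572]), array([396.64736514, 283.94125749])]
dip [537.17833352 198.23029156]
```

```bash
cat >> h.py <<'E'
def Rt(y): return Ro.from_euler('xyz',[np.pi,0,y]).as_matrix()
def plan(p0,y0,p1,y1,n):
    """rounded jog rows from pose 0 to 1 in n rows, feeding the rounding back"""
    p=np.array(p0,float);y=y0;p1=np.array(p1,float);out=[]
    for k in range(n,0,-1):
        f=np.round(Rt(y).T@(p1-p)/k/80,3);s=round(-(y1-y)/k/.1,2)
        out.append((f.tolist(),s));p=p+Rt(y)@f*80;y-=s*.1
    for o in out: print(o)
    return p,y
def st():
    o=bot.get_obs();print('t',round(o['time'],2),o['tool_pos'].round(1),o['tcp_rot'].round(3),'F',o['contact_force'].round(1),'w',round(o['grip_width'],1),'ff',round(o['finger_force'],1));return o
E
python3 - <<'E'
from h import *
o=st();print(plan([120.63,-510.97,226.74],.2318,[454,-29.5,150],1.595,20))
E
```

```text
t 0.1 [ 120.6 -510.6  226.1] [-3.14  -0.     0.232] F [-0.1  0.4 -0.5] w 91.7 ff 0.0
([0.272, -0.245, 0.048], -0.68)
([0.288, -0.226, 0.048], -0.68)
([0.303, -0.206, 0.048], -0.68)
([0.316, -0.185, 0.048], -0.68)
([0.328, -0.163, 0.048], -0.68)
([0.338, -0.14, 0.048], -0.68)
([0.347, -0.117, 0.048], -0.68)
([0.354, -0.093, 0.048], -0.68)
([0.359, -0.069, 0.048], -0.68)
([0.363, -0.044, 0.048], -0.68)
([0.365, -0.02, 0.048], -0.68)
([0.366, 0.005, 0.048], -0.68)
([0.365, 0.03, 0.048], -0.68)
([0.362, 0.055, 0.048], -0.68)
([0.357, 0.079, 0.048], -0.69)
([0.351, 0.104, 0.048], -0.68)
([0.343, 0.128, 0.048], -0.69)
([0.334, 0.151, 0.048], -0.68)
([0.322, 0.173, 0.048], -0.69)
([0.31, 0.195, 0.047], -0.68)
(array([454.02530144, -29.50345289, 150.02      ]), 1.5948000000000007)
```

Request:
jog_arm --targets '[{"xyz": [0.272,-0.245,0.048],"spin": -0.68},{"xyz": [0.288,-0.226,0.048],"spin": -0.68},{"xyz": [0.303,-0.206,0.048],"spin": -0.68},{"xyz": [0.316,-0.185,0.048],"spin": -0.68},{"xyz": [0.328,-0.163,0.048],"spin": -0.68},{"xyz": [0.338,-0.14,0.048],"spin": -0.68},{"xyz": [0.347,-0.117,0.048],"spin": -0.68},{"xyz": [0.354,-0.093,0.048],"spin": -0.68},{"xyz": [0.359,-0.069,0.048],"spin": -0.68},{"xyz": [0.363,-0.044,0.048],"spin": -0.68}]' --gripper 48

```text
time: 1.35
tool_pos: [287.7, -269.3, 188.0]
tcp_rot: [-3.141, -0.0, 0.914]
contact_force: [0.4, -0.3, -0.3]
grip_width: 44.2
finger_force: 0.0
```

Request:
jog_arm --targets '[{"xyz": [0.365,-0.02,0.048],"spin": -0.68},{"xyz": [0.366,0.005,0.048],"spin": -0.68},{"xyz": [0.365,0.03,0.048],"spin": -0.68},{"xyz": [0.362,0.055,0.048],"spin": -0.68},{"xyz": [0.357,0.079,0.048],"spin": -0.69},{"xyz": [0.351,0.104,0.048],"spin": -0.68},{"xyz": [0.343,0.128,0.048],"spin": -0.69},{"xyz": [0.334,0.151,0.048],"spin": -0.68},{"xyz": [0.322,0.173,0.048],"spin": -0.69},{"xyz": [0.31,0.195,0.047],"spin": -0.68}]'

```text
time: 2.6
tool_pos: [454.3, -28.6, 149.6]
tcp_rot: [-3.141, -0.0, 1.597]
contact_force: [0.1, -1.2, -0.8]
grip_width: 44.0
finger_force: 0.0
```

```bash
python3 - <<'E'
from h import *
o=st();c=cal('wrist');im=bot.capture('wrist')
print(c['eye'],c['rotation'].round(3),c['vfov'])
im=cv2.convertScaleAbs(im,alpha=1.4)
for q in ([454.3,-29.5,68],[453.4,26,68],[455.2,-84,68]):
    u=pix(c,q);print(u)
cv2.imwrite('pics/w1.png',cv2.resize(im,(800,600),interpolation=cv2.INTER_CUBIC))
E
```

```text
t 2.6 [454.3 -28.6 149.6] [-3.141 -0.     1.597] F [ 0.1 -1.2 -0.8] w 44.0 ff 0.0
[453.00342097  44.43983984 307.46993382] [[ 1.     0.025  0.004]
 [ 0.025 -0.962 -0.271]
 [-0.003  0.271 -0.963]] 66.36311152736398
(np.float64(260.1707034626926), np.float64(198.14388924648568))
(np.float64(260.80572222440276), np.float64(132.0096610632133))
(np.float64(259.6350390733199), np.float64(255.7997714826144))
```

View pics/w1.png

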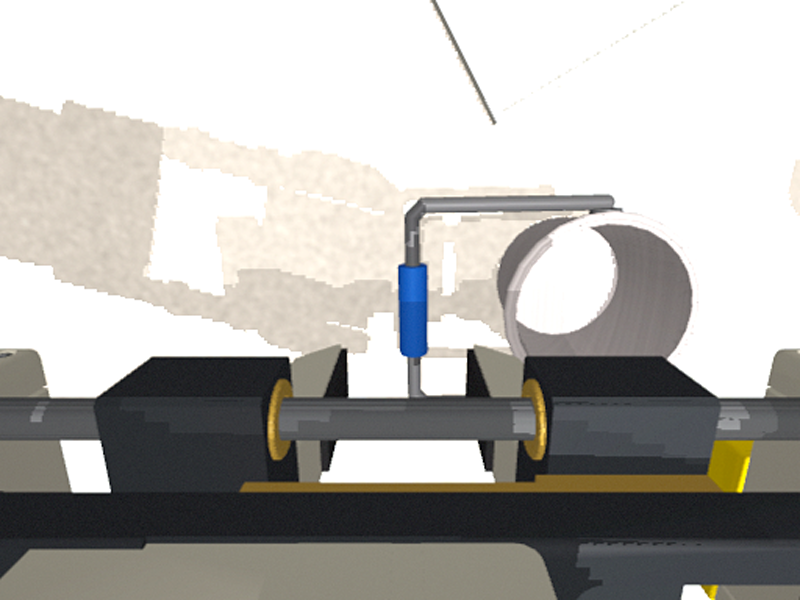

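Wrist view (800×600): the sleeve is at (412,310), predicted (407,310), so the bar sits about 3 mm further +x. The fingers straddle it, with inner edges at 347 and 467. I'll descend with that correction, then close.

Request:
jog_arm --targets '[{"xyz": [-0.018,0.03,0.1],"spin": -0.1},{"xyz": [0,0,0.16],"spin": 0},{"xyz": [0,0,0.16],"spin": 0},{"xyz": [0,0,0.16],"spin": 0},{"xyz": [0,0,0.16],"spin": 0},{"xyz": [0,0,0.16],"spin": 0},{"xyz": [0,0,0.16],"spin": 0},{"xyz": [0,0,0.12],"spin": 0},{"xyz": [0,0,0.077],"spin": 0},{"xyz": [0,0,0],"spin": 0}]'

```text
time: 3.9
tool_pos: [456.3, -30.8, 49.1]
tcp_rot: [-3.141, -0.0, 1.605]
contact_force: [-0.4, -0.0, -0.1]
grip_width: 44.0
finger_force: 0.0
```

Request:
jog_arm --targets '[{"xyz": [0,0,0],"spin": 0},{"xyz": [0,0,0],"spin": 0},{"xyz": [0,0,0],"spin": 0},{"xyz": [0,0,0],"spin": 0},{"xyz": [0,0,0],"spin": 0},{"xyz": [0,0,0],"spin": 0},{"xyz": [0,0,0],"spin": 0},{"xyz": [0,0,0],"spin": 0},{"xyz": [0,0,0],"spin": 0},{"xyz": [0,0,0],"spin": 0}]' --gripper 0

```text
time: 5.15
tool_pos: [456.5, -30.9, 49.4]
tcp_rot: [3.142, 0.0, 1.605]
contact_force: [1.5, 0.4, -1.7]
grip_width: 14.9
finger_force: 30.0
```

Request:
jog_arm --targets '[{"xyz": [0,0.004,-0.098],"spin": 0},{"xyz": [0,0.0115,-0.0975],"spin": 0},{"xyz": [0,0.019,-0.096],"spin": 0},{"xyz": [0,0.0265,-0.0945],"spin": 0},{"xyz": [0,0.034,-0.092],"spin": 0},{"xyz": [0,0.041,-0.089],"spin": 0},{"xyz": [0,0.048,-0.0855],"spin": 0},{"xyz": [0,0.0545,-0.0815],"spin": 0},{"xyz": [0,0.061,-0.077],"spin": 0},{"xyz": [0,0.0665,-0.072],"spin": 0}]'

```text
time: 6.4
tool_pos: [485.9, -29.8, 120.3]
tcp_rot: [-3.141, -0.0, 1.605]
contact_force: [1.8, 0.3, -1.7]
grip_width: 15.1
finger_force: 30.0
```

```bash
python3 - <<'E'
from h import *
st();a=bot.capture('scene');b=bot.capture('top')
A=cv2.resize(a[150:240,140:300],None,fx=2.5,fy=2.5*1,interpolation=cv2.INTER_CUBIC);B=cv2.resize(b[160:250,210:370],None,fx=2.5,fy=2.5,interpolation=cv2.INTER_CUBIC)
A=a[145:265,160:320];B=b[145:265,200:360]
im=np.hstack([cv2.resize(x,(400,300),interpolation=cv2.INTER_CUBIC) for x in(A,B)])
cv2.imwrite('pics/mid.png',cv2.convertScaleAbs(im,alpha=1.6))
E
```

```text
t 6.4 [485.9 -29.8 120.3] [-3.141 -0.     1.605] F [ 1.8  0.3 -1.7] w 15.1 ff 30.0
```

View pics/mid.png

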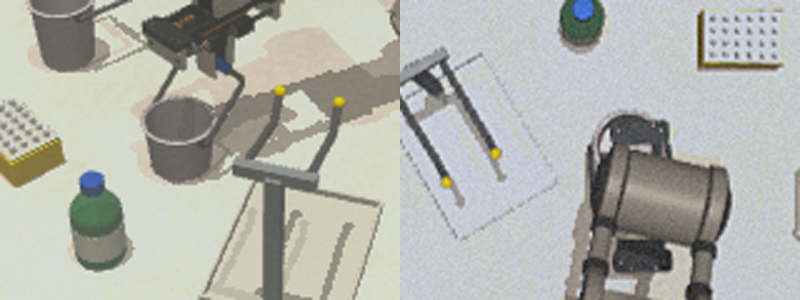

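The left half (scene) shows the bail halfway up, the sleeve pinched near (222,65) and the pail standing at (180,140). Forces are small, so I'll continue the arc.

Request:
jog_arm --targets '[{"xyz": [0,0.072,-0.0665],"spin": 0},{"xyz": [0,0.077,-0.061],"spin": 0},{"xyz": [0,0.0815,-0.0545],"spin": 0},{"xyz": [0,0.0855,-0.048],"spin": 0},{"xyz": [0,0.089,-0.041],"spin": 0},{"xyz": [0,0.092,-0.034],"spin": 0},{"xyz": [0,0.0945,-0.0265],"spin": 0},{"xyz": [0,0.096,-0.019],"spin": 0},{"xyz": [0,0.0975,-0.0115],"spin": 0},{"xyz": [0,0.098,-0.004],"spin": 0}]'

```text
time: 7.75
tool_pos: [557.5, -27.4, 149.9]
tcp_rot: [3.14, 0.0, 1.605]
contact_force: [-0.6, 1.9, 4.2]
grip_width: 15.0
finger_force: 30.0
```

Request:
jog_arm --targets '[{"xyz": [0,0,0],"spin": 0},{"xyz": [0,0,0],"spin": 0},{"xyz": [0,0,0],"spin": 0},{"xyz": [0,0,0],"spin": 0},{"xyz": [0,0,-0.01],"spin": 0},{"xyz": [0,0,-0.01],"spin": 0},{"xyz": [0,0,-0.01],"spin": 0},{"xyz": [0,0,-0.01],"spin": 0},{"xyz": [0,0,-0.01],"spin": 0},{"xyz": [0,0,-0.01],"spin": 0}]'

```text
time: 9.0
tool_pos: [556.2, -27.5, 154.1]
tcp_rot: [-3.141, 0.0, 1.605]
contact_force: [-0.6, -0.1, -5.5]
grip_width: 15.0
finger_force: 30.0
```

```bash
python3 - <<'E'
from h import *
st();a=bot.capture('scene');b=bot.capture('top')
A=a[145:265,160:320];B=b[145:265,200:360]
im=np.hstack([cv2.resize(x,(400,300),interpolation=cv2.INTER_CUBIC) for x in(A,B)])
cv2.imwrite('pics/up.png',cv2.convertScaleAbs(im,alpha=1.6))
E
```

```text
t 9.0 [556.2 -27.5 154.1] [-3.141  0.     1.605] F [-0.6 -0.1 -5.5] w 15.0 ff 30.0
```

View pics/up.png

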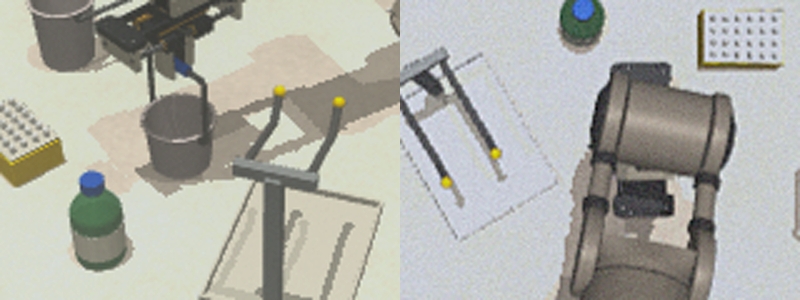

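The bail stands upright over the pail and the wrist reads 5.5 N, so the pail's weight has just been taken. Next I lift it and plan the carry.

Request:
jog_arm --targets '[{"xyz": [0,0,-0.05],"spin": 0},{"xyz": [0,0,-0.09],"spin": 0},{"xyz": [0,0,-0.12],"spin": 0},{"xyz": [0,0,-0.13],"spin": 0},{"xyz": [0,0,-0.13],"spin": 0},{"xyz": [0,0,-0.13],"spin": 0},{"xyz": [0,0,-0.13],"spin": 0},{"xyz": [0,0,-0.11],"spin": 0},{"xyz": [0,0,-0.08],"spin": 0},{"xyz": [0,0,-0.04],"spin": 0}]'

```text
time: 10.35
tool_pos: [556.4, -27.5, 235.3]
tcp_rot: [3.141, 0.0, 1.605]
contact_force: [-0.3, 1.1, -4.4]
grip_width: 15.4
finger_force: 30.0
```

```bash
cat >> h.py <<'E'
def plans(p0,y0,p1,y1,n):
    """as plan, with eased start and end"""
    p0,p1=np.array(p0,float),np.array(p1,float);p=p0.copy();y=y0
    w=np.minimum(1,np.minimum(np.arange(1,n+1),np.arange(n,0,-1))/6);s=np.cumsum(w)/w.sum()
    for k in s:
        f=np.round(Rt(y).T@(p0+(p1-p0)*k-p)/80,3);t=round(-(y0+(y1-y0)*k-y)/.1,2)
        print(f.tolist(),t);p=p+Rt(y)@f*80;y-=t*.1
    return p,y
E
python3 - <<'E'
from h import *
o=st();print(plans([556.2,-27.5,235],1.605,[438.5,139,235],2.11,20))
E
```

```text
t 10.35 [556.4 -27.5 235.3] [3.141 0.    1.605] F [-0.3  1.1 -4.4] w 15.4 ff 30.0
[0.024, -0.016, -0.0] -0.06
[0.047, -0.03, -0.0] -0.11
[0.072, -0.046, -0.0] -0.17
[0.097, -0.059, -0.0] -0.22
[0.122, -0.071, -0.0] -0.28
[0.15, -0.081, -0.0] -0.34
[0.152, -0.076, -0.0] -0.34
[0.154, -0.07, -0.0] -0.33
[0.157, -0.066, -0.0] -0.34
[0.159, -0.06, -0.0] -0.34
[0.161, -0.055, -0.0] -0.33
[0.162, -0.049, -0.0] -0.34
[0.164, -0.044, -0.0] -0.34
[0.166, -0.038, -0.0] -0.33
[0.167, -0.033, -0.0] -0.34
[0.139, -0.023, -0.0] -0.28
[0.113, -0.015, -0.0] -0.22
[0.084, -0.009, -0.0] -0.17
[0.057, -0.005, -0.0] -0.11
[0.028, -0.003, -0.0] -0.06
(array([438.47059382, 139.00210276, 235.        ]), np.float64(2.1099999999999994))
```

Request:
jog_arm --targets '[{"xyz": [0.024,-0.016,0],"spin": -0.06},{"xyz": [0.047,-0.03,0],"spin": -0.11},{"xyz": [0.072,-0.046,0],"spin": -0.17},{"xyz": [0.097,-0.059,0],"spin": -0.22},{"xyz": [0.122,-0.071,0],"spin": -0.28},{"xyz": [0.15,-0.081,0],"spin": -0.34},{"xyz": [0.152,-0.076,0],"spin": -0.34},{"xyz": [0.154,-0.07,0],"spin": -0.33},{"xyz": [0.157,-0.066,0],"spin": -0.34},{"xyz": [0.159,-0.06,0],"spin": -0.34}]'

```text
time: 11.6
tool_pos: [496.9, 56.6, 235.0]
tcp_rot: [3.142, 0.0, 1.86]
contact_force: [-0.1, 0.0, -5.1]
grip_width: 15.0
finger_force: 30.0
```

Request:
jog_arm --targets '[{"xyz": [0.161,-0.055,0],"spin": -0.33},{"xyz": [0.162,-0.049,0],"spin": -0.34},{"xyz": [0.164,-0.044,0],"spin": -0.34},{"xyz": [0.166,-0.038,0],"spin": -0.33},{"xyz": [0.167,-0.033,0],"spin": -0.34},{"xyz": [0.139,-0.023,0],"spin": -0.28},{"xyz": [0.113,-0.015,0],"spin": -0.22},{"xyz": [0.084,-0.009,0],"spin": -0.17},{"xyz": [0.057,-0.005,0],"spin": -0.11},{"xyz": [0.028,-0.003,0],"spin": -0.06}]'

```text
time: 12.85
tool_pos: [438.6, 139.2, 234.9]
tcp_rot: [-3.142, 0.0, 2.11]
contact_force: [0.3, 0.4, -3.3]
grip_width: 15.2
finger_force: 30.0
```

```bash
python3 - <<'E'
from h import *
o=st();c=cal('wrist');im=bot.capture('wrist')
for q in ([496.7,216.3,222.5],[534.5,154.9,222.5]): print(np.array(pix(c,q))/.64)
t=o['tool_pos'];print('bar',np.array(pix(c,[t[0],t[1],t[2]+18.5]))/.64)
cv2.imwrite('pics/w2.png',cv2.resize(cv2.convertScaleAbs(im,alpha=1),(800,600),interpolation=cv2.INTER_CUBIC))
np.savez('w2.npz',**c)
E
```

```text
t 12.85 [438.6 139.2 234.9] [-3.142  0.     2.11 ] F [ 0.3  0.4 -3.3] w 15.2 ff 30.0
[642.36515371 269.16687437]
[620.89181481 436.97836399]
bar [405.86649327 394.83936496]
```

View pics/w2.png

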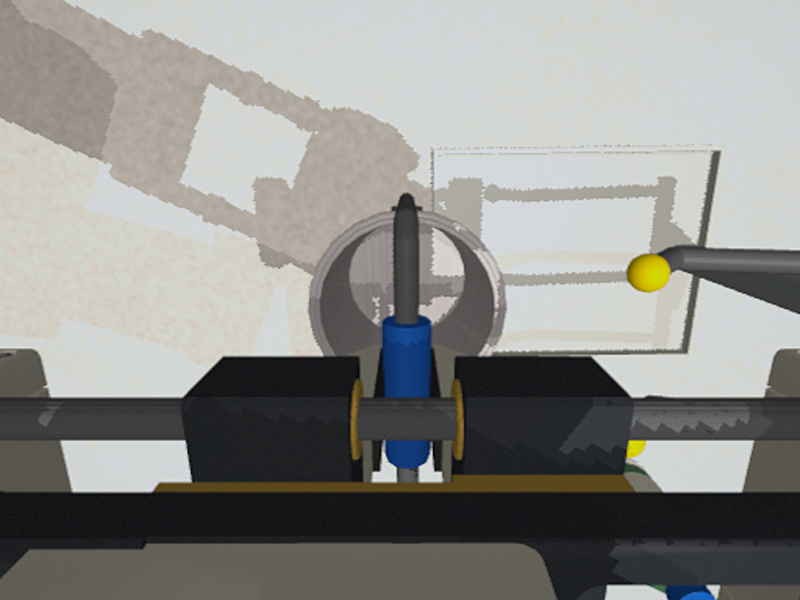

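Wrist view: the pail hangs level under the sleeve (407,392). The left tip is at (649,272), predicted (642,269), and the tray edges run level in the image, so the yaw matches the stand. Now the tip's position from this view.

```bash
python3 - <<'E'
from h import *
c=dict(np.load('w2.npz'))
t=atz(c,649*.64,272*.64,222.5);print('tipL',t)
b=atz(c,407*.64,392.5*.64,234.9+18.5);print('sleeve',b)
e=np.array([np.cos(.54),np.sin(.54)]);n=np.array([-e[1],e[0]])
dip=t[:2]-36*n+25*e;print('dip wrist',dip)
d=dip-b[:2];print('sleeve->dip along,lat',d@e,d@n)
for D in ([537.2,198.2],dip):
    d=np.array(D)-[438.6,139.2];print('tcp->dip along,lat',d@e,d@n)
E
```

```text
tipL [499.55057159 216.72649261 222.5       ]
sleeve [438.46699516 140.08531044 253.4       ]
dip wrist [539.50218433 198.70237987]
sleeve->dip along,lat 116.79590398961301 -1.6694578477413415
tcp->dip along,lat 114.90409949000676 -0.08899657653135051
tcp->dip along,lat 117.13699454534004 -0.8417368229743971
```

Request:
jog_arm --targets '[{"xyz": [-0.015,0.016,0],"spin": 0},{"xyz": [0,0.032,0],"spin": 0},{"xyz": [0,0.049,0],"spin": 0},{"xyz": [0,0.065,0],"spin": 0},{"xyz": [0,0.081,0],"spin": 0},{"xyz": [0,0.097,0],"spin": 0},{"xyz": [0,0.097,0],"spin": 0},{"xyz": [0,0.097,0],"spin": 0},{"xyz": [0,0.097,0],"spin": 0},{"xyz": [0,0.097,0],"spin": 0}]'

```text
time: 14.15
tool_pos: [489.7, 168.2, 234.9]
tcp_rot: [-3.142, 0.0, 2.11]
contact_force: [-0.5, -0.0, -4.8]
grip_width: 15.1
finger_force: 30.0
```

Request:
jog_arm --targets '[{"xyz": [0,0.097,0],"spin": 0},{"xyz": [0,0.097,0],"spin": 0},{"xyz": [0,0.097,0],"spin": 0},{"xyz": [0,0.097,0],"spin": 0},{"xyz": [0,0.097,0],"spin": 0},{"xyz": [0,0.081,0],"spin": 0},{"xyz": [0,0.065,0],"spin": 0},{"xyz": [0,0.049,0],"spin": 0},{"xyz": [0,0.032,0],"spin": 0},{"xyz": [0,0.016,0],"spin": 0}]'

```text
time: 15.4
tool_pos: [539.3, 197.8, 234.9]
tcp_rot: [-3.141, 0.0, 2.11]
contact_force: [-0.8, 0.1, -4.4]
grip_width: 14.8
finger_force: 30.0
```

```bash
python3 - <<'E'
from h import *
o=st();c=cal('wrist');im=bot.capture('wrist');np.savez('w3.npz',**c)
t=o['tool_pos'];print('bar',np.array(pix(c,[t[0],t[1],t[2]+18.5]))/.64)
cv2.imwrite('pics/w3.png',cv2.resize(im,(800,600),interpolation=cv2.INTER_CUBIC))
E
```

```text
t 15.4 [539.3 197.8 234.9] [-3.141  0.     2.11 ] F [-0.8  0.1 -4.4] w 14.8 ff 30.0
bar [405.88316853 394.75452702]
```

View pics/w3.png

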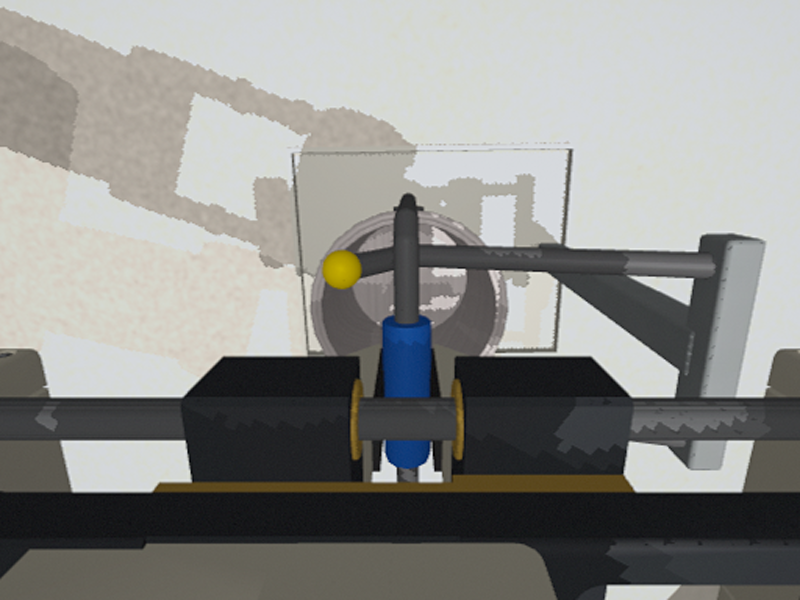

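Wrist view: the bar (x 407) sits over the prong's bend, with the tip at (342,269) on the outer side. The prong lies outside the sleeve's end. Checking distances next.

```bash
python3 - <<'E'
from h import *
c=dict(np.load('w3.npz'))
e=np.array([np.cos(.54),np.sin(.54)]);n=np.array([-e[1],e[0]])
t=atz(c,342*.64,269*.64,222.5)[:2];b=atz(c,407*.64,392.5*.64,253.4)[:2]
for q in (b,[539.3,197.8]): print('tip rel', (t-q)@e,(t-q)@n,'expect -25,36')
E
```

```text
tip rel -24.57522136817972 35.64383624293622 expect -25,36
tip rel -24.21581640056893 36.54482443994186 expect -25,36
```

Request:
jog_arm --targets '[{"xyz": [0,0,0.02],"spin": 0},{"xyz": [0,0,0.05],"spin": 0},{"xyz": [0,0,0.07],"spin": 0},{"xyz": [0,0,0.08],"spin": 0},{"xyz": [0,0,0.08],"spin": 0},{"xyz": [0,0,0.08],"spin": 0},{"xyz": [0,0,0.07],"spin": 0},{"xyz": [0,0,0.06],"spin": 0},{"xyz": [0,0,0.04],"spin": 0},{"xyz": [0,0,0.01],"spin": 0}]'

```text
time: 16.7
tool_pos: [539.3, 197.8, 190.1]
tcp_rot: [3.141, 0.0, 2.11]
contact_force: [0.8, 0.9, -4.3]
grip_width: 14.9
finger_force: 30.0
```

Request:
jog_arm --targets '[{"xyz": [0,0,0.01],"spin": 0},{"xyz": [0,0,0.01],"spin": 0},{"xyz": [0,0,0.01],"spin": 0},{"xyz": [0,0,0.01],"spin": 0},{"xyz": [0,0,0.01],"spin": 0},{"xyz": [0,0,0.01],"spin": 0},{"xyz": [0,0,0.01],"spin": 0},{"xyz": [0,0,0],"spin": 0},{"xyz": [0,0,0],"spin": 0},{"xyz": [0,0,0],"spin": 0}]'

```text
time: 17.95
tool_pos: [541.4, 198.6, 186.9]
tcp_rot: [3.135, 0.002, 2.11]
contact_force: [3.2, 2.6, 8.2]
grip_width: 14.9
finger_force: 30.0
```

The load has come off, with a push toward the post, so the wire is on the rising outer side. I'll shift it a little toward the post.

Request:
jog_arm --targets '[{"xyz": [0,0.01,-0.02],"spin": 0},{"xyz": [0,0.01,0],"spin": 0},{"xyz": [0,0.01,0],"spin": 0},{"xyz": [0,0.01,0],"spin": 0},{"xyz": [0,0.01,0],"spin": 0},{"xyz": [0,0,0],"spin": 0},{"xyz": [0,0,0],"spin": 0},{"xyz": [0,0,0],"spin": 0},{"xyz": [0,0,0],"spin": 0},{"xyz": [0,0,0],"spin": 0}]'

```text
time: 19.2
tool_pos: [542.3, 199.7, 185.8]
tcp_rot: [-3.141, -0.0, 2.11]
contact_force: [0.4, -1.0, 0.4]
grip_width: 15.2
finger_force: 30.0
```

Request:
jog_arm --targets '[{"xyz": [0,0,0.005],"spin": 0},{"xyz": [0,0,0.005],"spin": 0},{"xyz": [0,0,0.005],"spin": 0},{"xyz": [0,0,0.005],"spin": 0},{"xyz": [0,0,0],"spin": 0},{"xyz": [0,0,0],"spin": 0},{"xyz": [0,0,0],"spin": 0},{"xyz": [0,0,0],"spin": 0},{"xyz": [0,0,0],"spin": 0},{"xyz": [0,0,0],"spin": 0}]'

```text
time: 20.45
tool_pos: [542.5, 199.7, 185.5]
tcp_rot: [3.141, 0.0, 2.11]
contact_force: [-2.9, -4.1, 7.5]
grip_width: 15.2
finger_force: 30.0
```

```bash
python3 - <<'E'
from h import *
o=st();im=bot.capture('wrist');s=bot.capture('scene')[120:300,160:400]
im=np.hstack([cv2.resize(im[80:330,150:483],(400,300)),cv2.resize(cv2.convertScaleAbs(s,alpha=1.6),(400,300),interpolation=cv2.INTER_CUBIC)])
cv2.imwrite('pics/w4.png',im)
E
```

```text
t 20.45 [542.5 199.7 185.5] [3.141 0.    2.11 ] F [-2.9 -4.1  7.5] w 15.2 ff 30.0
```

View pics/w4.png

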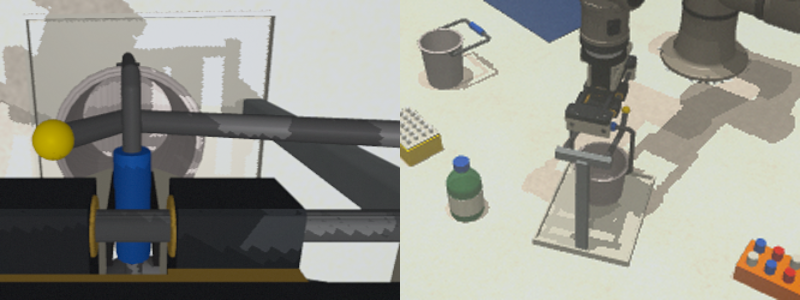

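The wire lies in the prong bend, at (130,125) in the left half, with the prong outside the sleeve. The push is now vertical, so the wire is seated. I'll ease the press, open and wait.

Request:
jog_arm --targets '[{"xyz": [0,-0.005,-0.01],"spin": 0},{"xyz": [0,0,-0.005],"spin": 0},{"xyz": [0,0,0],"spin": 0},{"xyz": [0,0,0],"spin": 0},{"xyz": [0,0,0],"spin": 0},{"xyz": [0,0,0],"spin": 0},{"xyz": [0,0,0],"spin": 0},{"xyz": [0,0,0],"spin": 0},{"xyz": [0,0,0],"spin": 0},{"xyz": [0,0,0],"spin": 0}]'

```text
time: 21.8
tool_pos: [542.4, 199.7, 185.7]
tcp_rot: [3.142, 0.0, 2.11]
contact_force: [1.9, -0.3, 1.0]
grip_width: 15.3
finger_force: 30.0
```

Request:
jog_arm --targets '[{"xyz": [0,0,0],"spin": 0},{"xyz": [0,0,0],"spin": 0},{"xyz": [0,0,0],"spin": 0},{"xyz": [0,0,0],"spin": 0},{"xyz": [0,0,0],"spin": 0},{"xyz": [0,0,0],"spin": 0},{"xyz": [0,0,0],"spin": 0},{"xyz": [0,0,0],"spin": 0},{"xyz": [0,0,0],"spin": 0},{"xyz": [0,0,0],"spin": 0}]' --gripper 45

```text
time: 23.05
tool_pos: [542.3, 199.7, 185.7]
tcp_rot: [3.142, 0.0, 2.11]
contact_force: [-0.8, -0.5, 0.5]
grip_width: 41.3
finger_force: 0.0
```

Released, and no force remains on the tool. I'll rise straight up and then look.

Request:
jog_arm --targets '[{"xyz": [0,0,-0.06],"spin": 0},{"xyz": [0,0,-0.1],"spin": 0},{"xyz": [0,0,-0.15],"spin": 0},{"xyz": [0,0,-0.15],"spin": 0},{"xyz": [0,0,-0.15],"spin": 0},{"xyz": [0,0,-0.15],"spin": 0},{"xyz": [0,0,-0.15],"spin": 0},{"xyz": [0,0,-0.15],"spin": 0},{"xyz": [0,0,-0.15],"spin": 0},{"xyz": [0,0,-0.1],"spin": 0}]'

```text
time: 24.3
tool_pos: [542.4, 199.7, 291.4]
tcp_rot: [3.141, 0.0, 2.11]
contact_force: [0.2, -0.4, 0.7]
grip_width: 41.3
finger_force: 0.0
```

Request:
jog_arm --targets '[{"xyz": [0,-0.15,-0.1],"spin": 0},{"xyz": [0,-0.2,0],"spin": 0},{"xyz": [0,-0.25,0],"spin": 0},{"xyz": [0,-0.25,0],"spin": 0},{"xyz": [0,-0.25,0],"spin": 0},{"xyz": [0,-0.25,0],"spin": 0},{"xyz": [0,-0.2,0],"spin": 0},{"xyz": [0,-0.1,0],"spin": 0},{"xyz": [0,0,0],"spin": 0},{"xyz": [0,0,0],"spin": 0}]'

```text
time: 25.55
tool_pos: [429.3, 132.0, 298.6]
tcp_rot: [3.141, 0.0, 2.11]
contact_force: [-0.9, 0.4, -0.8]
grip_width: 41.4
finger_force: 0.0
```

```bash
python3 - <<'E'
from h import *
st();s=bot.capture('scene');t=bot.capture('top')
w=[cv2.resize(x,(400,300),interpolation=cv2.INTER_CUBIC) for x in(s[120:300,170:410],t[140:260,190:350])]
cv2.imwrite('pics/end.png',cv2.convertScaleAbs(np.hstack(w),alpha=1.6))
for k in range(10): s2=bot.capture('scene')
print('motion',cv2.absdiff(cv2.blur(s,(5,5)),cv2.blur(s2,(5,5)))[150:280,240:330].max()); st()
E
```

```text
t 25.55 [429.3 132.  298.6] [3.141 0.    2.11 ] F [-0.9  0.4 -0.8] w 41.4 ff 0.0
motion 4
t 26.15 [429.  131.9 298.5] [-3.142  0.     2.11 ] F [-0.9 -0.6 -0. ] w 41.7 ff 0.0
```

View pics/end.png

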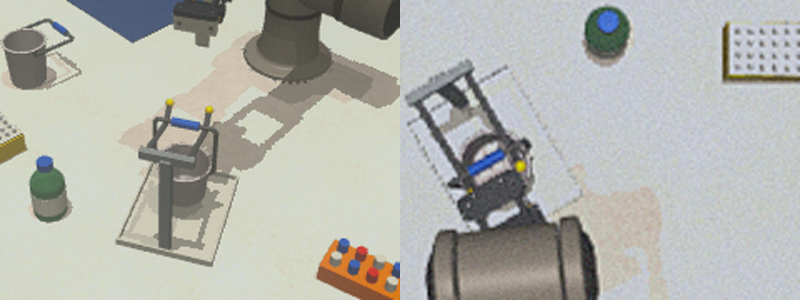

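The pail hangs level on both prongs. The sleeve, at (186,124) in the left half, sits between them. The frames show no motion, the robot is clear and the bystanders look unmoved. Handing in.

```bash
python3 -c "
from plant import bot
print(bot.close_job())"
```

```text
the job is handed in; nothing more can be done
None
```

The short pail hangs upright and still by its bail on both prongs, the arm is clear, the bystanders look unmoved in the last pictures, and the job was handed in at about 26 s.

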